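# Gauge two glass lamp spacers and sort them

### The arm

A 6-joint arm with a two-finger parallel gripper is mounted at the origin on the work surface. World frame = base frame: x ahead of the robot, y to its left, z up, the work surface at z = 0. Lengths are in m, angles in rad, forces in N, time in s.
With the tool pointing down it reaches from about 0.3 to 0.85 m from the base axis. Payload 5.4 kg.
Tool frame: the origin (TCP) lies on the mounting face of the last link; the fingertips stand 173 mm ahead of it and the grasp point (between the pads) lies grasp_offset ahead of it (grasp_offset is the distance from the TCP to the grasp point, in m); z points along the fingers, y is the line along which they close (so a half turn about z gives the same grasp; the last joint's range is limited). The gripper opens to 85 mm and grips with 20 to 120 N. Pads are 22 mm wide; open, the fingers measure 114 mm over their backs; the gripper's body (76 mm by 85 mm) begins 54 mm behind the grasp point. The pads swing forward as they close: fully open they stand 13 mm farther back than shut.
Start: joints at [-1.369, 0.158, 1.597, -0, 1.386, -0.21], TCP at [0.23, -0.527, 0.405] pointing down, gripper open.
Joint ranges: [-2.91, 2.91], [-0.94, 2.29], [0.18, 2.7], [-1.29, 4.43], [0.17, 2.64], [-3, 3]. Speed limits (rad/s): [2.57, 2.57, 3.14, 3.14, 3.14, 3.14].

### API

Orientations are given as a unit quaternion [x, y, z, w].
In Python, from bench import * gives the robot as it stands.
- The arm moves only by the tool servo_tool, never from a script. Its argument "moves" is one flat list of numbers, 6 for each row, row after row: the shift along the world's x, y, z scaled (see below), then the turn, a rotation vector about the world's x, y, z scaled (see below). In form: [x, y, z, rx, ry, rz, x, y, z, rx, ry, rz, ...]. A call has 1 to 20 rows; each row shifts and turns the commanded pose from where the row before left it; what a row does not reach is not made up. The controller multiplies each number of a shift by 0.075 m and each number of a turn by 180 degrees. A row lasts 1/8 s, in which the tool goes at most 62.5 mm and 10.7 degrees, less where a joint would pass 70% of its speed; a pose out of reach is approached as far as the arm can. A call with a number of a shift or a turn outside -1 to 1 is refused whole. A call with a gripper value outside its range is refused whole. "gripper" is the closure, from 0 (fully open) to 1 (shut), set as the call begins (left out, the last holds). The fingers move at their own pace and stop on an object; "grip_force" is the grip in N (left out, the last holds). Time passes only in rows, so rows that do not move let the fingers close. It gives the time, the measured TCP pose, the force, the opening and the grip force at its end, in the units of the state.
- get_state(): the state, without advancing time (a new reading comes with each control period).
- capture(name): name is "side" or "top"; returns a dict with "img" (400x640x3 uint8, blue, green, red), "intrinsics" (3x3 intrinsics, pixels), "k1" (the pictures are not rectified: a ray, as slopes to the right and down, at radius r is drawn at 1 + k1 r^2 times it, then the intrinsics apply), "extrinsics" (4x4, takes a point from camera to world coordinates). Camera axes: x right, y down, z forward; pixel columns grow to the right and rows downward; lengths in m; the calibration is good to about 2 mm. A picture is of the moment at which its call begins. There is no depth.
- sign_off(): hands the job in; it is judged then, once.
The state is a dict: "clock": time; "q": joint angles; "qd": joint speeds; "tau": joint torques, N m; "ee_pos": TCP position; "tcp_rot": TCP orientation; "ft_force": force on the tool from outside, world axes, zero at the start; "moment": the same for the moment, N m; "grip_width": finger opening in m; "finger_force": force on a finger pad.
Only numpy, scipy, OpenCV 4.12 (cv2) and the standard library are available. Lean on these libraries where they do the work, as an engineer would, in place of code of your own. Each camera call takes 0.05 s, during which the arm holds its last target. There are 200 camera calls.

### The job

Two new opal-glass lamp spacers stand on the cork mat: try each one on the steel gauge pin, lowering it gently over the pin as far as it will go, and then stand it in the wooden tray if it went all the way down onto the gauge's base, or in the round steel pan for regrinding if it stopped at the pin's shoulder. Do them one at a time, putting the first away before you try the second. They are glass, so do not drop them or press hard, and leave everything else on the bench where it is.

Things in the scene. Friction and masses are not known exactly. Their poses are not given: they have to be found in the camera images.
- spacer_a: Untested stem spacer: white opal-glass tube, 40 mm across, 40 mm tall, rims rounded, about 80 g, upright on the cork mat. Outwardly both are alike. It passes over the gauge's 16 mm pilot; whether its bore also passes the 22 mm pin (about 1 mm play all round) or is too narrow, only the gauge tells. Origin: centre of its underside; z up along the bore.
- spacer_b: Untested stem spacer: white opal-glass tube, 40 mm across, 40 mm tall, rims rounded, about 80 g, upright on the cork mat. Outwardly both are alike. It passes over the gauge's 16 mm pilot; whether its bore also passes the 22 mm pin (about 1 mm play all round) or is too narrow, only the gauge tells. Origin: centre of its underside; z up along the bore.
- gauge: Plug gauge fixed to the bench: round bare-metal base, 90 mm across, 12 mm thick, with one upright bright pin; three cap screws 4 mm high stand 37 mm from its axis. A spacer that fits slides down until its underside is on the base, 12 mm above the bench; a tight one stops at the pin's shoulder, underside about 47 mm above the bench. Origin: centre of the base's underside; z up along the pin.
- gauge_tip (a point): Tip of the gauge pin, on its axis, 74 mm above the bench. Heights above the bench: 22 mm diameter pin from 12 to 46 mm, then a 45 degree shoulder narrowing to 16 mm diameter at 49 mm, the 16 mm pilot up to 68 mm, a cone to the blunt 8 mm tip at 74 mm.
- mat: Cork mat, 120 mm (x) by 200 mm (y), 4 mm thick, fixed. The two untested spacers stand on it, with a brass locknut between them towards its far edge. Origin: centre of its underside.
- tray: Low rectangular tray of wood for spacers that fit, 200 mm (x) by 140 mm (y), fixed. Floor 6 mm above the bench, rim 18 mm, rim walls 8 mm thick. One checked spacer already stands in its +x half; the rest is free. Origin: centre of its underside.
- pan: Low round pan of sheet steel for spacers to be reground, 202 mm over its rim, 180 mm across its flat floor, fixed. Floor 3 mm above the bench, rim 22 mm. One rejected spacer already stands in its +x half; the rest is free. Origin: centre of its underside.
- passed: Bystander: an opal-glass spacer that has been checked already, standing in the wooden tray, 40 mm across, 40 mm tall. Origin: centre of its underside.
- rejected: Bystander: an opal-glass spacer that has been rejected already, standing in the steel pan, 40 mm across, 40 mm tall. Origin: centre of its underside.
- locknut: Bystander: brass hexagon locknut, 30 mm across flats, 9 mm thick, lying on the cork mat. Origin: centre of its underside.
- jacks: Bystander: a glassblower's steel jacks lying flat, 300 mm long, 50 mm wide, 12 mm high. Origin: on the bench near the middle of their length.
- block: Bystander: a glassblower's cherry-wood block, a cup 82 mm across and 46 mm tall with a handle reaching 190 mm from the cup's axis in -x, up to 60 mm high. Origin: centre of the cup's underside.
- stem: Bystander: a brass lamp stem with two hexagon nuts, lying along its x axis, 200 mm long, 30 mm high. Origin: under its middle.
- frit_tub_1: Bystander: round lidded plastic tub of glass frit, 104 mm across, 68 mm tall. Origin: centre of its underside.
- frit_tub_2: Bystander: round lidded plastic tub of glass frit, 104 mm across, 68 mm tall. Origin: centre of its underside.
Not all that is in view belongs to the job. What is shaped like the spacer_a but green or red is not meant.

How it is judged:
On the way, in this order (a step that is already met when the one before it is completed fails the run):
1. one spacer has been lowered over the gauge pin as far as it goes (a fitting one onto the base, a tight one onto the shoulder; within 4 mm of the pin's axis and upright) (((z of spacer_a in the frame of gauge between 0.006 and 0.016 m and horizontal distance between spacer_a and gauge below 0.004 m and angle between spacer_a's own z axis and vertical below 0.15 rad) or (z of spacer_b in the frame of gauge between 0.04 and 0.052 m and horizontal distance between spacer_b and gauge below 0.004 m and angle between spacer_b's own z axis and vertical below 0.15 rad))), for 0.2 s.
2. the other spacer has been lowered over the gauge pin as far as it goes, while the first stands in its proper place (tray if it fits, pan if it is tight) ((((z of spacer_a in the frame of gauge between 0.006 and 0.016 m and horizontal distance between spacer_a and gauge below 0.004 m and angle between spacer_a's own z axis and vertical below 0.15 rad) and (z of spacer_b in the frame of pan between -0.001 and 0.008 m and angle between spacer_b's own z axis and vertical below 0.1 rad and horizontal distance between spacer_b and pan below 0.076 m)) or ((z of spacer_b in the frame of gauge between 0.04 and 0.052 m and horizontal distance between spacer_b and gauge below 0.004 m and angle between spacer_b's own z axis and vertical below 0.15 rad) and (z of spacer_a in the frame of tray between 0.002 and 0.011 m and angle between spacer_a's own z axis and vertical below 0.1 rad and x of spacer_a in the frame of tray between -0.078 and 0.078 m and y of spacer_a in the frame of tray between -0.048 and 0.048 m)))), for 0.2 s.
At the end, for the whole second after the job is handed in: The spacer that reaches the gauge's base stands upright (within 0.1 rad) on the floor of the wooden tray, the one that stops at the shoulder stands upright on the floor of the round steel pan; both wholly inside the rim, underside within 5 mm of floor height, released and at rest (z of spacer_a in the frame of tray between 0.002 and 0.011 m and angle between each of spacer_a, spacer_b's own z axis and vertical below 0.1 rad and x of spacer_a in the frame of tray between -0.078 and 0.078 m and y of spacer_a in the frame of tray between -0.048 and 0.048 m and z of spacer_b in the frame of pan between -0.001 and 0.008 m and horizontal distance between spacer_b and pan below 0.076 m and linear speed of each of spacer_a, spacer_b below 0.02 m/s and angular speed of each of spacer_a, spacer_b below 0.2 rad/s); the robot touches nothing.
It fails at once if another thing on the bench shoved about (moved more than 30 mm) (distance of any of passed, rejected, locknut, jacks, block, stem, frit_tub_1, frit_tub_2 from where it was at the start of the episode above 0.03 m).
It fails at once if a spacer pressed hard on the gauge (over 45 N) (contact force between any of spacer_a, spacer_b and gauge above 45 N).
It fails at once if a spacer dropped (moving faster than 0.7 m/s with no finger on it: a free fall of some 25 mm) ((linear speed of spacer_a above 0.7 m/s and contact force between spacer_a and the fingers below 0.1 N) or (linear speed of spacer_b above 0.7 m/s and contact force between spacer_b and the fingers below 0.1 N)).
It also fails if it takes over 61 s, if anything falls off the work surface, if the arm or the gripper's body presses on something with over 40 N, if the wrist force passes 120 N, or if a joint passes its speed limit or range.

## Working session

There is one attempt and no reset: what is moved stays moved. The work goes in short steps, Python scripts to look and compute and a tool call to move; the robot and the scene stay as the last step left them, time stands still between calls to the robot, and variables do not carry over. Pictures are saved under pics/ and viewed, at most 10 in all, crops included, and the job is handed in when it is done.

Besides the shell and the picture viewer there is one more tool, called after "Request:" in YAML: its name, and indented under it one key for each argument. servo_tool: Moves the arm, as the interface text tells. Shifts and turns lie within -1 to 1; 1 stands for 0.075 m of shift or 180 degrees of turn. Its arguments: {"type":"object","properties":{"moves":{"type":"array","items":{"type":"number","minimum":-1,"maximum":1}},"gripper":{"type":"number"},"grip_force":{"type":"number"}},"required":["moves"]}

```bash
mkdir -p pics; cat > h.py <<'E'
from bench import *
import numpy as np, cv2
def snap(n,f):
    c=capture(n); cv2.imwrite('pics/'+f,c['img']); return c
def px2w(c,u,v,z):
    K=np.array(c['intrinsics']);k=c['k1'];E=np.array(c['extrinsics'])
    d=np.array([(u-K[0,2])/K[0,0],(v-K[1,2])/K[1,1]]);s=d.copy()
    for _ in range(30): s=d/(1+k*(s@s))
    r=E[:3,:3]@np.array([s[0],s[1],1]);o=E[:3,3]
    return o+r*(z-o[2])/r[2]
def w2px(c,p):
    K=np.array(c['intrinsics']);k=c['k1'];E=np.array(c['extrinsics'])
    q=E[:3,:3].T@(np.array(p)-E[:3,3]);s=q[:2]/q[2];s=s*(1+k*(s@s))
    return np.array([K[0,0]*s[0]+K[0,2],K[1,1]*s[1]+K[1,2]])
E
python3 - <<'E'
from h import *
for n in('top','side'):
    c=snap(n,n+'0.png');print(n,np.round(c['intrinsics'],1).tolist(),c['k1'],np.round(c['extrinsics'],3).tolist())
s=get_state();print(s)
import bench;print([k for k in dir(bench) if 'grasp' in k],)
E
ls
```

```text
top [[391.0, 0.0, 315.4], [0.0, 391.0, 198.4], [0.0, 0.0, 1.0]] -0.07125478248045078 [[0.005, -0.992, 0.126, 0.398], [-1.0, -0.008, -0.023, 0.011], [0.024, -0.126, -0.992, 1.34], [0.0, 0.0, 0.0, 1.0]]
side [[501.8, 0.0, 323.2], [0.0, 501.8, 207.0], [0.0, 0.0, 1.0]] 0.04963998022014348 [[-0.718, -0.481, 0.503, -0.115], [-0.695, 0.473, -0.541, 0.719], [0.022, -0.739, -0.674, 0.931], [0.0, 0.0, 0.0, 1.0]]
{'clock': 0.1, 'q': array([-1.36909151e+00,  1.58983437e-01,  1.59812177e+00,  2.84245151e-05,
        1.38617047e+00, -2.10116658e-01]), 'qd': array([-0.00191182, -0.00234697, -0.00269512,  0.00209318, -0.00143713,
       -0.00056667]), 'tau': array([ 4.66026756e-05, -3.96989751e+01, -3.32338321e+01, -1.51259042e-04,
        4.21632518e-03,  5.45647282e-06]), 'ee_pos': array([ 0.23008434, -0.52668512,  0.40380881]), 'tcp_rot': array([ 9.78875371e-01,  2.04456105e-01,  1.75077124e-05, -8.41444341e-04]), 'ft_force': array([-0.45372949, -0.33635512, -0.91996385]), 'moment': array([ 0.00682108, -0.02341175, -0.03682752]), 'finger_force': 0.0, 'grip_width': 0.08541695195286032}
['grasp_offset']
h.py
pics
```

View pics/top0.png

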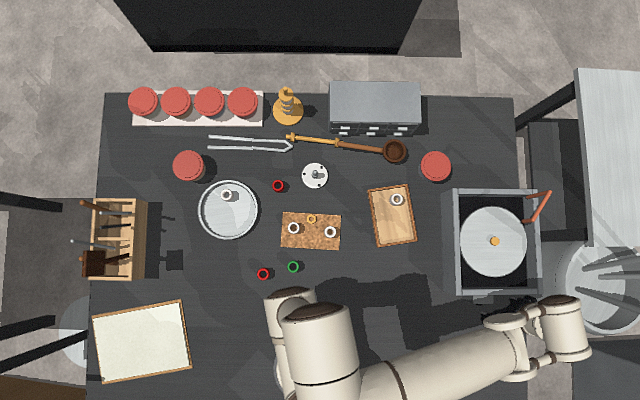

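View pics/side0.png

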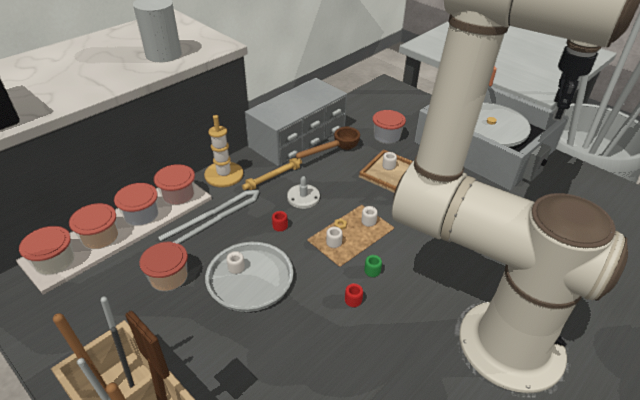

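Candidates in the top picture: whites on the mat at (293,228) and (330,231), passed in the tray (397,199), rejected in the pan (227,195), reds (278,185) and (263,274), green (293,267). By the description I choose the two white ones on the mat. Next is a close crop of them and the gauge.

```bash
python3 - <<'E'
import cv2,numpy as np
t=cv2.imread('pics/top0.png')[155:265,275:350]; s=cv2.imread('pics/side0.png')[170:260,285:395]
T=cv2.resize(t,None,fx=5,fy=5,interpolation=cv2.INTER_CUBIC);S=cv2.resize(s,None,fx=3.8,fy=3.8,interpolation=cv2.INTER_CUBIC)
o=np.zeros((550,375+S.shape[1],3),np.uint8);o[:550,:375]=T;o[:S.shape[0],375:]=S
cv2.imwrite('pics/crop0.png',o);print(o.shape)
from h import *
import pickle
C={n:capture(n) for n in('top','side')};pickle.dump({n:{k:v for k,v in c.items() if k!='img'} for n,c in C.items()},open('cal.pkl','wb'))
c=C['top']
for n,u,v,z in [('A',293,228,.044),('B',330,231,.044),('pin',315,174,.074),('base',315,176,.012),('nut',311.5,219,.013),('tray1',369,187,.018),('tray2',408,184,.018),('tray3',416,240,.018),('tray4',377,247,.018),('passed',397,199,.046),('pan',228,209,.022),('rej',227,195,.043)]:
    print(n,px2w(c,u,v,z).round(4))
print(grasp_offset)
E
```

```text
(550, 793, 3)
A [0.4632 0.0537 0.044 ]
B [ 0.4541 -0.0689  0.044 ]
pin [ 0.6396 -0.0175  0.074 ]
base [ 0.6445 -0.0189  0.012 ]
nut [ 0.4957 -0.0078  0.013 ]
tray1 [ 0.6068 -0.2047  0.018 ]
tray2 [ 0.6186 -0.3407  0.018 ]
tray3 [ 0.4259 -0.3638  0.018 ]
tray4 [ 0.402  -0.2296  0.018 ]
passed [ 0.5625 -0.2945  0.046 ]
pan [0.5267 0.2749 0.022 ]
rej [0.5717 0.2756 0.043 ]
0.1547
```

View pics/crop0.png

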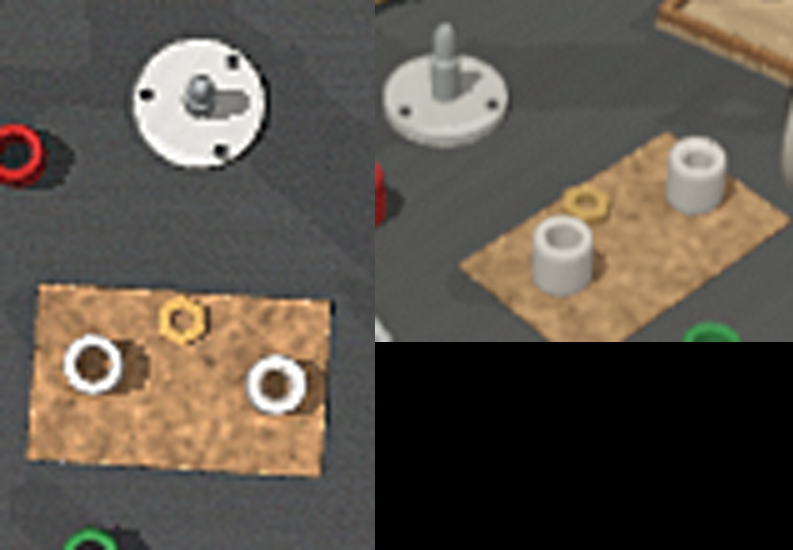

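The crop shows two white tubes on the cork mat: left one ring centre at (293.2,227.3), right one at (330.0,231.5). The nut lies between them, and the gauge base is centred at (314.7,175.3). Now a refined fit, checked against the side view.

```bash
cat >> h.py <<'E'
import pickle,os
def cal(): return pickle.load(open('cal.pkl','rb'))
from scipy.optimize import least_squares
def tri(pt,ps,z=None):
    C=cal()
    return least_squares(lambda p:np.r_[w2px(C['top'],p)-pt,w2px(C['side'],p)-ps],[.5,0,.03])
E
python3 - <<'E'
from h import *
C=cal();img=cv2.imread('pics/top0.png');g=cv2.cvtColor(img,cv2.COLOR_BGR2GRAY);sat=img.max(2).astype(int)-img.min(2)
def blob(u,v,r,th):
    x0,y0=u-r,v-r;p=cv2.resize(g[y0:v+r,x0:u+r],None,fx=8,fy=8,interpolation=cv2.INTER_CUBIC)
    m=(p>th).astype(np.uint8);cs,_=cv2.findContours(m,0,1);c=max(cs,key=cv2.contourArea);e=cv2.fitEllipse(cv2.convexHull(c))
    return ((np.array(e[0])+.5)/8-.5+[x0,y0],np.array(e[1])/8)
for n,u,v,r,th,z in [('A',293,228,9,190,.044),('B',330,231,9,190,.044),('gauge',315,175,18,140,.012),('passed',397,199,9,200,.046),('rej',227,195,9,215,.043)]:
    for t in (th,th-20,th+15):
        c,s=blob(u,v,r,t);w=px2w(C['top'],*c,z);print(n,t,c.round(2),s.round(1),w.round(4),'side',w2px(C['side'],w).round(1))
for n,a,b in [('A',(293.2,227.3),(334.4,231.7)),('B',(330,231.5),(369.6,210.7)),('g',(314.7,175.2),(303.6,194.4)),('tip',(314.6,171.5),(303.3,177.5))]:
    r=tri(np.array(a),np.array(b));print(n,r.x.round(4),r.fun.round(2))
E
```

```text
A 190 [292.92 227.37] [11.4 11.6] [0.4653 0.054  0.044 ] side [333.4 231.8]
A 170 [292.91 227.36] [11.7 11.9] [0.4653 0.054  0.044 ] side [333.4 231.8]
A 205 [292.95 227.36] [11.1 11.3] [0.4653 0.0539 0.044 ] side [333.4 231.8]
B 190 [329.86 231.39] [11.3 11.5] [ 0.4528 -0.0684  0.044 ] side [369.  210.8]
B 170 [329.83 231.44] [11.5 11.9] [ 0.4526 -0.0683  0.044 ] side [369.  210.8]
B 205 [329.86 231.41] [11.  11.3] [ 0.4527 -0.0684  0.044 ] side [369.  210.8]
gauge 140 [314.24 175.13] [25.9 26.2] [ 0.6475 -0.0163  0.012 ] side [302.6 194.3]
gauge 120 [314.21 175.12] [26.1 26.5] [ 0.6475 -0.0162  0.012 ] side [302.6 194.3]
gauge 155 [314.25 175.13] [25.6 26.1] [ 0.6475 -0.0163  0.012 ] side [302.6 194.3]
passed 200 [396.57 198.46] [10.7 11.2] [ 0.5643 -0.293   0.046 ] side [389.4 155.8]
passed 180 [396.16 194.35] [18.4 19.8] [ 0.5782 -0.292   0.046 ] side [385.4 153.9]
passed 215 [396.61 198.5 ] [10.4 10.9] [ 0.5642 -0.2932  0.046 ] side [389.4 155.8]
rej 215 [225.22 194.25] [10.6 11.9] [0.5741 0.2817 0.043 ] side [233.3 257.1]
rej 195 [226.86 194.83] [24.1 25.6] [0.5722 0.2761 0.043 ] side [235.7 256.3]
rej 230 [225.53 194.2 ] [10.2 10.7] [0.5743 0.2806 0.043 ] side [233.6 256.9]
A [0.4645 0.0522 0.0438] [ 0.24  0.32 -0.3  -0.04]
B [ 0.4519 -0.0692  0.0443] [ 0.1   0.14 -0.14 -0.02]
g [ 0.6467 -0.0185  0.0109] [ 0.17  0.21 -0.21 -0.04]
tip [ 0.647  -0.0172  0.0722] [ 0.32  0.4  -0.42 -0.07]
```

Request:
servo_tool:
  moves: [0.4,0.5,0,0,0,-0.044,0.4,0.7,0,0,0,-0.044,0.4,0.7,0,0,0,-0.043,0.4,0.7,0,0,0,0,0.4,0.7,0,0,0,0,0.4,0.7,0,0,0,0,0.3,0.7,0,0,0,0,0.2,0.8,0,0,0,0,0,0,0,0,0,0,0,0,0,0,0,0]
  gripper: 0.2
  grip_force: 25

```text
clock: 1.45
ee_pos: [0.4476, -0.1146, 0.4046]
tcp_rot: [1.0, 0.0, -0.0, 0.0]
ft_force: [0.1, -0.5, 0.5]
grip_width: 0.0684
finger_force: 0.0
```

Request:
servo_tool:
  moves: [0.065,0.3,0,0,0,0,0,0.308,-0.3,0,0,0,0,0,-0.6,0,0,0,0,0,-0.6,0,0,0,0,0,-0.5,0,0,0,0,0,0,0,0,0,0,0,0,0,0,0]

```text
clock: 2.33
ee_pos: [0.4532, -0.0701, 0.2562]
tcp_rot: [1.0, -0.001, 0.001, 0.001]
ft_force: [0.5, -0.4, 0.7]
grip_width: 0.0686
finger_force: 0.0
```

```bash
python3 - <<'E'
from h import *
c=snap('side','side1.png');s=get_state();print(s['ee_pos'])
i=c['img'][140:260,280:420];cv2.imwrite('pics/c1.png',cv2.resize(i,None,fx=4,fy=4,interpolation=cv2.INTER_CUBIC))
E
```

```text
[ 0.4533997  -0.06994403  0.25669109]
```

View pics/c1.png

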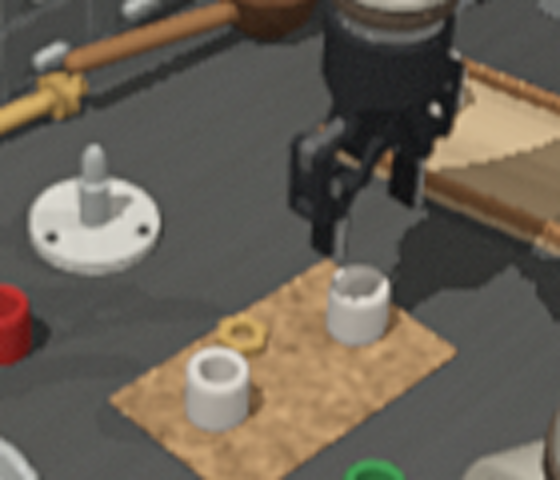

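The gripper hangs over the right spacer (crop 358,300), with its fingers at (325,235) and (408,190) on either side. Descending and closing.

Request:
servo_tool:
  moves: [0,0.01,-0.4,0,0,0,0,0,-0.35,0,0,0,0,0,-0.19,0,0,0,0,0,0,0,0,0,0,0,0,0,0,0]

```text
clock: 3.0
ee_pos: [0.4533, -0.0684, 0.1855]
tcp_rot: [1.0, 0.0, 0.001, 0.001]
ft_force: [-0.2, -0.4, 0.7]
grip_width: 0.0682
finger_force: 0.0
```

Request:
servo_tool:
  moves: [0,0,0,0,0,0,0,0,0,0,0,0,0,0,0,0,0,0,0,0,0,0,0,0,0,0,0,0,0,0,0,0,0,0,0,0]
  gripper: 1
  grip_force: 25

```text
clock: 3.75
ee_pos: [0.4531, -0.0683, 0.1852]
tcp_rot: [1.0, 0.0, 0.001, 0.0]
ft_force: [-1.4, -0.0, 5.9]
grip_width: 0.0396
finger_force: 25.1
```

Request:
servo_tool:
  moves: [0,0,0.3,0,0,0,0,0,0.45,0,0,0,0,0,0.46,0,0,0,0.4,0.1,0,0,0,0,0.5,0.15,0,0,0,0,0.5,0.15,0,0,0,0,0.5,0.15,0,0,0,0,0.4,0.131,0,0,0,0,0.293,0,0,0,0,0,0,0,0,0,0,0,0,0,0,0,0,0,0,0,0,0,0,0]

```text
clock: 5.25
ee_pos: [0.6462, -0.0171, 0.2748]
tcp_rot: [1.0, -0.0, -0.0, -0.0]
ft_force: [0.2, 0.8, -1.1]
grip_width: 0.0395
finger_force: 25.6
```

```bash
python3 - <<'E'
from h import *
a=snap('side','s2.png');b=snap('top','t2.png');s=get_state();print(s['ee_pos'],s['grip_width'])
x=cv2.resize(a['img'][135:215,265:345],None,fx=5,fy=5,interpolation=cv2.INTER_CUBIC)
y=cv2.resize(b['img'][140:220,275:355],None,fx=5,fy=5,interpolation=cv2.INTER_CUBIC)
cv2.imwrite('pics/c2.png',np.hstack([x,y]))
for z in(.095,.135):
  p=[.647,-.0172,z];print(z,w2px(a,p).round(1))
E
```

```text
[ 0.64643104 -0.01708779  0.27499913] 0.03947823422642464
0.095 [302.8 170.8]
0.135 [302.8 158.8]
```

View pics/c2.png

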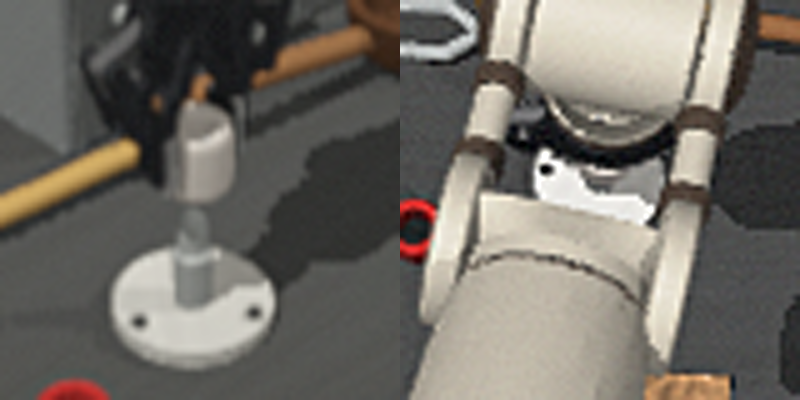

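```bash
python3 - <<'E'
from h import *
C=cal()['side'];g=cv2.cvtColor(cv2.imread('pics/s2.png'),cv2.COLOR_BGR2GRAY);g0=cv2.cvtColor(cv2.imread('pics/side0.png'),cv2.COLOR_BGR2GRAY)
for v in (160,163,166,169,171,173,174,175,176,177,180,183,186,189,192,195): print(v,g[v,294:318])
print('ref B at rest');
for v in (212,216,220,224): print(v,g0[v,355:385])
for p in ([.4525,-.069,.024],[.647,-.0172,.03],[.647,-.0172,.06],[.6458,-.0171,.105]): print(w2px(C,p).round(2))
E
```

```text
160 [ 29  27  25  27  25  31  72 119 123 124 125 121 116 114 132 157 175 103
  70  77  42  47  47  48]
163 [ 28  26  24  37  69  90  96 122 158 189 187 187 198 203 193 174 150 126
  75  88  78  84  86  85]
166 [ 21  25  24  42  75  95  90 108 139 165 162 158 153 148 142 137 135 123
  80  83  84  84  82  85]
169 [ 29  28  24  39  74 102 104 107 137 160 155 153 151 146 141 135 132 118
  82  82  83  85  83  84]
171 [ 64  41  26  41  79 100 104 110 142 158 153 151 148 145 141 136 129 102
  83  83  83  84  86  86]
173 [ 86  84  79  87 104 104 117 120 146 158 156 152 149 142 132 117  98  83
  84  87  87  85  86  85]
174 [ 87  86  87  92 101  96 110 121 139 149 145 143 138 127 112  94  85  82
  86  87  86  83  85  86]
175 [ 85  88  87  86  85  85  91  98 107 116 113 112 107  99  89  84  84  86
  88  83  87  85  84  88]
176 [ 88  87  86  86  85  85  83  86  94 101  97  84  83  85  85  84  86  85
  86  85  85  87  88  87]
177 [ 85  86  85  87  85  85  84  89 106 118 115 102  85  83  84  86  84  85
  86  86  86  84  87  86]
180 [ 87  86  84  84  85  86  90  98 103 110 113 114 100  85  84  85  
[... 433 characters left out ...]
82 184 194]
195 [196 196 194 192 193 184 146 132 129 126 122 118 132 168 193 210 209 209
 207 206 202 189 191 202]
ref B at rest
212 [147 146 139 141 144 145 148 157 195 210 191 143 124 146 158 163 163 155
 161 192 216 205 121  82  85  85  86  85  86  87]
216 [144 149 149 155 157 158 158 147 157 164 174 183 188 194 198 200 195 189
 178 169 153 129  99  90  82  86  83  84  87  86]
220 [135 131 132 133 131 130 132 150 158 161 163 164 164 162 159 157 154 152
 148 143 133 118  93  90 103 131 150 149 137 112]
224 [141 143 139 136 135 132 118 116 130 147 156 161 161 159 155 153 151 144
 135 121 107 127 145 146 143 140 143 153 158 157]
[368.6  216.28]
[302.96 189.3 ]
[302.9  180.91]
[303.1  168.06]
```

Request:
servo_tool:
  moves: [0.016,0.011,-0.05,0,0,0,0,0,0,0,0,0,0,0,0,0,0,0,0,0,0,0,0,0]

```text
clock: 5.85
ee_pos: [0.6482, -0.0162, 0.2712]
tcp_rot: [1.0, 0.0, 0.0, 0.0]
ft_force: [0.8, 0.4, -0.5]
grip_width: 0.0397
finger_force: 25.6
```

```bash
cat >> h.py <<'E'
def edge(row,a,b):
    "steepest falling/rising position between a and b, subpixel"
    d=np.abs(np.diff(row[a:b+1].astype(float)));d[d<6]=0
    return a+.5+(d*np.arange(len(d))).sum()/d.sum()
def silh(c,x,y,z,r):
    E=np.array(c['extrinsics']);d=np.array([x,y])-E[:2,3];d/=np.hypot(*d);n=np.array([-d[1],d[0]])*r
    return w2px(c,[x+n[0],y+n[1],z]),w2px(c,[x-n[0],y-n[1],z])
E
python3 - <<'E'
from h import *
c=snap('side','s3.png');s=get_state();print(s['ee_pos'],s['ft_force'])
g=cv2.cvtColor(c['img'],cv2.COLOR_BGR2GRAY);g0=cv2.cvtColor(cv2.imread('pics/side0.png'),cv2.COLOR_BGR2GRAY)
z=s['ee_pos'][2]-.1812
l,r=silh(c,s['ee_pos'][0],s['ee_pos'][1],z+.015,.02);print('pred held (spacer at tool axis)',l,r)
for v in range(164,176): print(v,'R',round(edge(g[v],307,315),2), g[v,294:302])
l,r=silh(c,.4525,-.069,.024,.02);print('pred B rest',l,r)
for v in range(212,222):print(v,round(edge(g0[v],373,380),2))
l,r=silh(c,.465,.053,.024,.02);print('pred A rest',l,r)
for v in range(235,243):print(v,round(edge(g0[v],338,346),2))
l,r=silh(c,.647,-.0172,.035,.011);print('pred pin',l,r)
for v in range(186,191):print(v,round(edge(g0[v],296,302),2),round(edge(g0[v],304,309),2),g0[v,296:312])
l,r=silh(c,.647,-.0172,.057,.008);print('pred pilot',l,r)
for v in range(180,184):print(v,round(edge(g0[v],296,302),2),round(edge(g0[v],304,309),2),g0[v,296:312])
E
```

```text
[ 0.64821649 -0.01621924  0.27126953] [ 0.45993138 -0.58975676 -1.11582798]
pred held (spacer at tool axis) [294.71518791 167.80854888] [309.73925301 167.75129968]
164 R 310.01 [ 24  22  31  62  96 101 109 160]
165 R 310.14 [ 27  26  41  75 102  99 101 163]
166 R 310.23 [ 21  20  39  74 101  95  96 148]
167 R 310.4 [ 27  26  38  74 101  98  94 139]
168 R 309.93 [ 27  27  40  73  98  97  94 139]
169 R 309.91 [ 26  27  35  71 100  97  93 138]
170 R 309.97 [ 25  25  28  65 101  97  93 137]
171 R 309.86 [ 25  19  27  64 100  97  93 137]
172 R 309.82 [ 49  30  37  68 100 100  99 137]
173 R 309.24 [ 78  65  63  82 101 105 105 134]
174 R 308.48 [ 87  84  84  93 101 112 114 136]
175 R 307.86 [ 87  87  88  89  96 108 113 127]
pred B rest [361.03248756 215.40175504] [376.19058351 217.15168139]
212 375.9
213 375.98
214 376.1
215 375.83
216 375.9
217 376.95
218 377.71
219 377.62
220 377.32
221 377.18
pred A rest [325.52346057 236.82799327] [341.40319479 237.67318612]
235 341.14
236 341.62
237 342.33
238 342.84
239 342.88
240 342.94
241 343.19
242 342.86
pred pin [298.95677236 187.94029463] [306.93638453 187.90288415]
186 298.85 306.73 [195 202 198 176 163 168 174 171 158 151 144 167 205 205 202 186]
187 299.76 306.4 [199 200 195 171 143 161 175 173 158 140 118 157 203 203 201 199]
188 299.45 306.42 [197 197 193 167 131 137 145 140 129 111 102 140 177 176 174 172]
189 299.1 306.04 [196 197 193 167 128 132 134 129 119 108  98 112 123 121 118 116]
190 299.09 306.08 [196 196 193 167 130 133 134 128 122 112  95 102 118 118 114 112]
pred pilot [299.97364449 181.77404508] [305.84010659 181.74971705]
180 300.1 305.0 [ 85  86  86  87 112 150 152 148 134 111  88  86  84  80  81  79]
181 300.09 305.48 [ 87  87  85  85 110 146 146 140 128 109  86  85  83  77  77  78]
182 300.07 305.0 [ 80  82  81  80 107 143 143 136 125 105  85  80  79  77  77  78]
183 299.89 305.02 [ 75  75  76  82 109 140 141 135 120 101  80  77  75  73  74  76]
```

Request:
servo_tool:
  moves: [-0.01,-0.01,-0.1,0,0,0,0,0,-0.1,0,0,0,0,0,-0.1,0,0,0,0,0,-0.1,0,0,0,0,0,-0.06,0,0,0,0,0,0,0,0,0,0,0,0,0,0,0]

```text
clock: 6.78
ee_pos: [0.6476, -0.0169, 0.2371]
tcp_rot: [1.0, 0.0, 0.0, 0.0]
ft_force: [-0.7, 0.6, -0.2]
grip_width: 0.0399
finger_force: 25.6
```

Request:
servo_tool:
  moves: [0,0,-0.03,0,0,0,0,0,-0.03,0,0,0,0,0,-0.02,0,0,0,0,0,-0.02,0,0,0,0,0,0,0,0,0]

```text
clock: 7.4
ee_pos: [0.6474, -0.0169, 0.2291]
tcp_rot: [1.0, 0.0, 0.0, -0.0]
ft_force: [0.2, 0.6, -0.7]
grip_width: 0.0401
finger_force: 25.7
```

Underside about 48 mm, no contact yet. Continuing in fine steps.

Request:
servo_tool:
  moves: [0,0,-0.015,0,0,0,0,0,-0.015,0,0,0,0,0,0,0,0,0]

```text
clock: 7.78
ee_pos: [0.6478, -0.0167, 0.2281]
tcp_rot: [1.0, 0.0, 0.001, -0.0]
ft_force: [-2.0, 2.1, 5.2]
grip_width: 0.0395
finger_force: 26.2
```

Request:
servo_tool:
  moves: [-0.008,0.008,0,0,0,0,0,0,-0.01,0,0,0,0,0,0,0,0,0,0,0,0,0,0,0]

```text
clock: 8.28
ee_pos: [0.6475, -0.0162, 0.2277]
tcp_rot: [1.0, 0.0, 0.001, -0.0]
ft_force: [-0.8, 1.1, 7.4]
grip_width: 0.0398
finger_force: 26.4
```

Request:
servo_tool:
  moves: [-0.008,0.01,0,0,0,0,0,0,-0.01,0,0,0,0,0,0,0,0,0,0,0,0,0,0,0]

```text
clock: 8.78
ee_pos: [0.6472, -0.0158, 0.2276]
tcp_rot: [1.0, 0.0, 0.002, 0.0]
ft_force: [-0.6, 0.4, 9.8]
grip_width: 0.0399
finger_force: 26.6
```

Request:
servo_tool:
  moves: [-0.015,0,0,0,0,0,0,0,0,0,0,0,0.015,0.015,0,0,0,0,0,0,0,0,0,0,0.015,-0.015,0,0,0,0,0,0,0,0,0,0,-0.015,-0.015,0,0,0,0,0,0,0,0,0,0,0,0.015,0,0,0,0,0,0,0,0,0,0,0,0,0,0,0,0]

```text
clock: 10.15
ee_pos: [0.6472, -0.0158, 0.2276]
tcp_rot: [1.0, 0.0, 0.002, 0.0]
ft_force: [-0.9, 1.2, 8.4]
grip_width: 0.0399
finger_force: 26.5
```

```bash
python3 - <<'E'
from h import *
c=snap('side','s4.png');s=get_state();print(s['ee_pos'],s['ft_force'],s['moment'])
g=cv2.cvtColor(c['img'],cv2.COLOR_BGR2GRAY)
l,r=silh(c,.647,-.0172,.065,.02);print(l,r)
for v in range(176,188):print(v,round(edge(g[v],307,315),2))
cv2.imwrite('pics/c4.png',cv2.resize(c['img'][140:215,260:350],None,fx=6,fy=6,interpolation=cv2.INTER_CUBIC))
E
```

```text
[ 0.64717829 -0.01576405  0.22757861] [-1.28697534  0.20096644  8.89791678] [0.15901169 0.24555356 0.02822391]
[295.52541845 179.51736296] [310.25000017 179.459243  ]
176 310.1
177 310.35
178 310.8
179 310.83
180 311.27
181 310.85
182 310.88
183 310.88
184 311.14
185 310.98
186 312.37
187 313.2
```

View pics/c4.png

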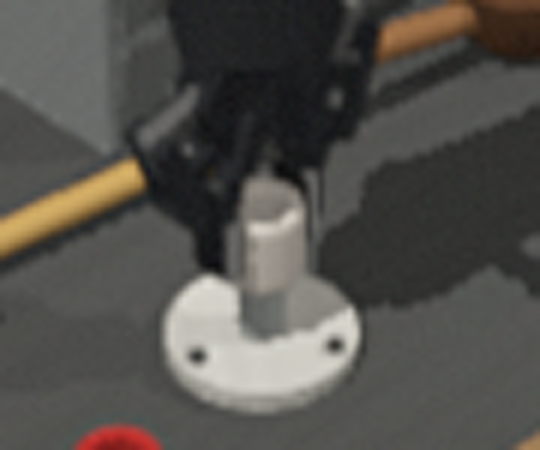

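Request:
servo_tool:
  moves: [0.012,0.01,0,0,0,0,0,0,0,0,0,0,0,0,0,0,0,0]

```text
clock: 10.58
ee_pos: [0.6477, -0.0155, 0.2275]
tcp_rot: [1.0, 0.0, 0.001, 0.001]
ft_force: [-4.5, -0.4, 11.1]
grip_width: 0.04
finger_force: 26.6
```

Request:
servo_tool:
  moves: [0.012,0.01,0,0,0,0,0,0,0,0,0,0,0,0,0,0,0,0]

```text
clock: 10.95
ee_pos: [0.6482, -0.0152, 0.2274]
tcp_rot: [1.0, 0.0, -0.0, 0.001]
ft_force: [-7.1, -3.5, 13.4]
grip_width: 0.0396
finger_force: 26.8
```

Restoring forces appear on both sides of the centre while the height stays fixed at 47 mm. So the spacer is seated on the shoulder: it is tight and goes to the pan. Lifting and carrying it there.

Request:
servo_tool:
  moves: [-0.022,-0.02,0.02,0,0,0,0,0,0,0,0,0,0,0,0.15,0,0,0,0,0,0.25,0,0,0,0,0,0.27,0,0,0,0,0,0,0,0,0,-0.2,0.35,0,0,0,0,-0.3,0.5,0,0,0,0,-0.3,0.55,0,0,0,0,-0.3,0.55,0,0,0,0,-0.3,0.55,0,0,0,0,-0.3,0.55,0,0,0,0,-0.3,0.5,0,0,0,0,-0.14,0.34,0,0,0,0,0,0,0,0,0,0,0,0,0,0,0,0]

```text
clock: 12.95
ee_pos: [0.486, 0.2757, 0.2769]
tcp_rot: [1.0, 0.0, -0.0, 0.0]
ft_force: [-0.0, 0.4, -0.9]
grip_width: 0.0398
finger_force: 26.1
```

```bash
python3 - <<'E'
from h import *
a=snap('side','s5.png');b=capture('top');s=get_state();print(s['ee_pos'],s['ft_force'],s['grip_width'])
x=cv2.resize(a['img'][190:320,180:310],None,fx=3,fy=3);y=cv2.resize(b['img'][160:290,170:300],None,fx=3,fy=3)
cv2.imwrite('pics/c5.png',np.hstack([x,y]))
for p in ([.487,.276,.003],[.487,.276,.043]):print(w2px(a,p),w2px(b,p))
E
```

```text
[0.48631401 0.27526663 0.27709426] [ 0.62612981 -0.57850214 -0.04968466] 0.03967573302878981
[260.5318579  287.32871365] [228.41341256 221.12267101]
[259.46355448 276.17976555] [226.04986193 220.29842314]
```

View pics/c5.png

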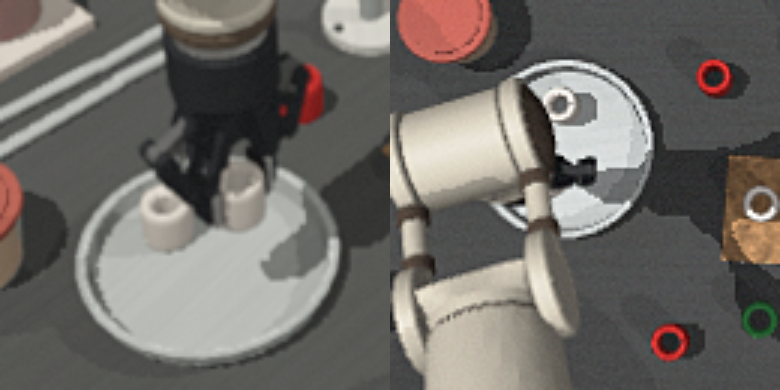

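The spacer hangs over the free part of the pan, at (240,195) in the left half, and the rejected one stands clear at (165,215). Lowering.

Request:
servo_tool:
  moves: [0,0,-0.25,0,0,0,0,0,-0.4,0,0,0,0,0,-0.35,0,0,0,0,0,-0.17,0,0,0,0,0,-0.02,0,0,0,0,0,0,0,0,0,0,0,0,0,0,0]

```text
clock: 13.92
ee_pos: [0.4865, 0.2764, 0.1891]
tcp_rot: [1.0, 0.0, 0.001, -0.0]
ft_force: [0.2, 0.3, -0.4]
grip_width: 0.04
finger_force: 26.1
```

Request:
servo_tool:
  moves: [0,0,-0.018,0,0,0,0,0,-0.015,0,0,0,0,0,0,0,0,0]

```text
clock: 14.3
ee_pos: [0.4858, 0.2762, 0.1854]
tcp_rot: [1.0, 0.0, -0.0, 0.0]
ft_force: [-0.7, 0.2, -1.1]
grip_width: 0.0403
finger_force: 26.1
```

Request:
servo_tool:
  moves: [0,0,-0.012,0,0,0,0,0,-0.012,0,0,0,0,0,0,0,0,0]

```text
clock: 14.68
ee_pos: [0.486, 0.2762, 0.1842]
tcp_rot: [1.0, 0.0, -0.0, 0.0]
ft_force: [-3.1, -1.9, 6.0]
grip_width: 0.0395
finger_force: 26.5
```

Contact, 6 N. Releasing with a partial opening, then rising.

Request:
servo_tool:
  moves: [0,0,0,0,0,0,0,0,0,0,0,0,0,0,0,0,0,0,0,0,0,0,0,0]
  gripper: 0.25

```text
clock: 15.18
ee_pos: [0.4859, 0.2762, 0.1836]
tcp_rot: [1.0, 0.0, -0.0, -0.0]
ft_force: [-0.5, -0.4, 0.5]
grip_width: 0.0642
finger_force: 0.0
```

Request:
servo_tool:
  moves: [0,0,0.2,0,0,0,0,0,0.4,0,0,0,0,0,0.5,0,0,0,0,0,0.1,0,0,0,0,-0.35,0,0,0,0,0,-0.55,0,0,0,0,0,-0.55,0,0,0,0,-0.1,-0.55,0,0,0,0,-0.1,-0.55,0,0,0,0,-0.08,-0.427,0,0,0,0,0,0,0,0,0,0,0,0,0,0,0,0]

```text
clock: 16.68
ee_pos: [0.4648, 0.0533, 0.2735]
tcp_rot: [1.0, 0.0, -0.0, -0.0]
ft_force: [-1.3, -0.2, -0.5]
grip_width: 0.0641
finger_force: 0.0
```

```bash
python3 - <<'E'
from h import *
a=snap('side','s6.png');s=get_state();print(s['ee_pos'],s['ft_force'],s['grip_width'])
cv2.imwrite('pics/c6.png',cv2.resize(a['img'][190:320,180:410],None,fx=3,fy=3))
E
```

```text
[0.46485596 0.05356416 0.2735188 ] [-0.18726154 -0.5465799  -0.48577401] 0.06390153937797204
```

View pics/c6.png

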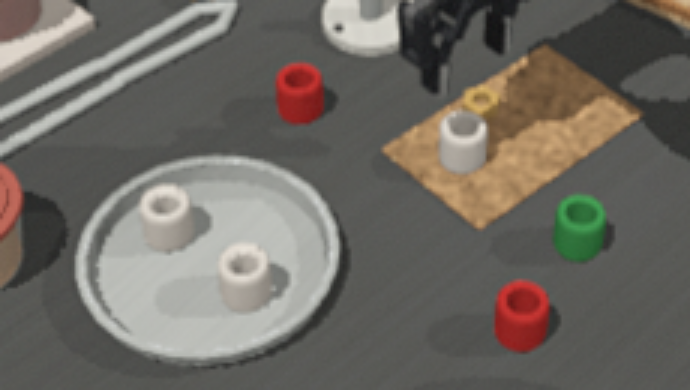

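The first spacer stands upright in the pan, at crop (245,275), and the other is still on the mat at (463,142). Descending on it.

Request:
servo_tool:
  moves: [0,0,-0.3,0,0,0,0,0,-0.45,0,0,0,0,0,-0.3,0,0,0,0,0,-0.12,0,0,0,0,0,0,0,0,0,0,0,0,0,0,0]

```text
clock: 17.48
ee_pos: [0.4656, 0.053, 0.1869]
tcp_rot: [1.0, 0.0, 0.001, 0.0]
ft_force: [-0.5, 0.5, 0.3]
grip_width: 0.0639
finger_force: 0.0
```

Request:
servo_tool:
  moves: [0,0,0,0,0,0,0,0,0,0,0,0,0,0,0,0,0,0,0,0,0,0,0,0,0,0,0,0,0,0]
  gripper: 1
  grip_force: 25

```text
clock: 18.1
ee_pos: [0.4654, 0.0528, 0.1869]
tcp_rot: [1.0, 0.0, 0.001, 0.0]
ft_force: [-0.9, -0.0, 5.3]
grip_width: 0.0396
finger_force: 25.2
```

Request:
servo_tool:
  moves: [0,0,0.3,0,0,0,0,0,0.45,0,0,0,0,0,0.44,0,0,0,0.3,-0.1,0,0,0,0,0.5,-0.2,0,0,0,0,0.5,-0.2,0,0,0,0,0.5,-0.2,0,0,0,0,0.4,-0.215,0,0,0,0,0.22,0,0,0,0,0,0,0,0,0,0,0,0,0,0,0,0,0,0,0,0,0,0,0,0,0,0,0,0,0]

```text
clock: 19.73
ee_pos: [0.646, -0.0155, 0.2753]
tcp_rot: [1.0, 0.0, -0.0, -0.0]
ft_force: [0.3, 0.3, -0.7]
grip_width: 0.0396
finger_force: 25.7
```

```bash
python3 - <<'E'
from h import *
c=snap('side','s7.png');s=get_state();print(s['ee_pos'],s['ft_force'])
g=cv2.cvtColor(c['img'],cv2.COLOR_BGR2GRAY)
p=s['ee_pos'];l,r=silh(c,p[0],p[1],p[2]-.168,.02);print(l,r)
for v in range(162,174):print(v,round(edge(g[v],306,315),2))
E
```

```text
[ 0.64605177 -0.01559991  0.27529927] [-0.97686368  0.07589836 -0.98052661]
[295.09470942 167.59985566] [310.15119131 167.55191805]
162 310.03
163 309.69
164 309.59
165 309.41
166 309.69
167 310.42
168 310.52
169 310.48
170 310.22
171 310.13
172 309.89
173 309.21
```

Request:
servo_tool:
  moves: [0.005,0,-0.12,0,0,0,0,0,-0.12,0,0,0,0,0,-0.12,0,0,0,0,0,-0.12,0,0,0,0,0,-0.07,0,0,0,0,0,0,0,0,0,0,0,0,0,0,0]

```text
clock: 20.65
ee_pos: [0.647, -0.0157, 0.2343]
tcp_rot: [1.0, 0.0, 0.0, 0.0]
ft_force: [-0.5, 0.3, -1.5]
grip_width: 0.0397
finger_force: 25.7
```

Request:
servo_tool:
  moves: [0,0,-0.02,0,0,0,0,0,-0.02,0,0,0,0,0,-0.02,0,0,0,0,0,0,0,0,0]

```text
clock: 21.15
ee_pos: [0.6467, -0.0157, 0.2292]
tcp_rot: [1.0, 0.0, -0.0, -0.0]
ft_force: [-0.1, -0.6, -1.2]
grip_width: 0.0396
finger_force: 25.7
```

Request:
servo_tool:
  moves: [0,0,-0.015,0,0,0,0,0,-0.015,0,0,0,0,0,0,0,0,0]

```text
clock: 21.52
ee_pos: [0.6467, -0.0157, 0.227]
tcp_rot: [1.0, 0.0, -0.0, -0.0]
ft_force: [0.7, 0.4, -1.3]
grip_width: 0.0397
finger_force: 25.7
```

Request:
servo_tool:
  moves: [0,0,-0.015,0,0,0,0,0,-0.015,0,0,0,0,0,0,0,0,0]

```text
clock: 21.9
ee_pos: [0.6467, -0.0157, 0.2248]
tcp_rot: [1.0, 0.0, -0.0, -0.0]
ft_force: [0.5, 0.5, -1.0]
grip_width: 0.0399
finger_force: 25.7
```

It slides freely over the 22 mm pin. Lowering further.

Request:
servo_tool:
  moves: [0,0,-0.05,0,0,0,0,0,-0.06,0,0,0,0,0,-0.06,0,0,0,0,0,0,0,0,0]

```text
clock: 22.4
ee_pos: [0.6466, -0.0157, 0.2116]
tcp_rot: [1.0, 0.0, -0.0, -0.0]
ft_force: [0.0, -0.1, -1.1]
grip_width: 0.0395
finger_force: 25.7
```

Request:
servo_tool:
  moves: [0,0,-0.05,0,0,0,0,0,-0.05,0,0,0,0,0,-0.05,0,0,0,0,0,0,0,0,0]

```text
clock: 22.9
ee_pos: [0.6466, -0.0157, 0.2005]
tcp_rot: [1.0, 0.0, -0.0, -0.0]
ft_force: [-0.3, -0.3, -1.0]
grip_width: 0.0398
finger_force: 25.7
```

Request:
servo_tool:
  moves: [0,0,-0.02,0,0,0,0,0,-0.02,0,0,0,0,0,0,0,0,0]

```text
clock: 23.28
ee_pos: [0.6467, -0.0157, 0.1978]
tcp_rot: [1.0, 0.0, -0.0, -0.0]
ft_force: [-0.3, 0.8, -0.5]
grip_width: 0.0397
finger_force: 25.7
```

Underside about 15 mm; the base is at 12.

Request:
servo_tool:
  moves: [0,0,-0.015,0,0,0,0,0,-0.015,0,0,0,0,0,-0.007,0,0,0,0,0,0,0,0,0]

```text
clock: 23.78
ee_pos: [0.6468, -0.0157, 0.1951]
tcp_rot: [1.0, 0.0, 0.0, -0.0]
ft_force: [-0.3, -0.4, 0.0]
grip_width: 0.0397
finger_force: 25.8
```

Request:
servo_tool:
  moves: [0,0,-0.012,0,0,0,0,0,-0.006,0,0,0,0,0,0,0,0,0,0,0,0,0,0,0]

```text
clock: 24.28
ee_pos: [0.6469, -0.0158, 0.195]
tcp_rot: [1.0, 0.0, 0.0, 0.0]
ft_force: [-3.2, 0.6, 7.1]
grip_width: 0.0394
finger_force: 26.3
```

Seated on the base (contact 7 N at 12 mm), so it fits and goes to the tray.

Request:
servo_tool:
  moves: [0,0,0.1,0,0,0,0,0,0.25,0,0,0,0,0,0.35,0,0,0,0,0,0.35,0,0,0,0,0,0.17,0,0,0,0,0,0,0,0,0,-0.2,-0.3,0,0,0,0,-0.35,-0.5,0,0,0,0,-0.35,-0.5,0,0,0,0,-0.35,-0.5,0,0,0,0,-0.35,-0.5,0,0,0,0,-0.35,-0.5,0,0,0,0,-0.35,-0.5,0,0,0,0,-0.04,-0.35,0,0,0,0,0,0,0,0,0,0,0,0,0,0,0,0]

```text
clock: 26.28
ee_pos: [0.4711, -0.2887, 0.2843]
tcp_rot: [1.0, 0.0, -0.001, -0.001]
ft_force: [-0.3, -0.5, -1.1]
grip_width: 0.0396
finger_force: 26.7
```

```bash
python3 - <<'E'
from h import *
a=snap('side','s8.png');b=capture('top');s=get_state();print(s['ee_pos'],s['ft_force'],s['grip_width'])
x=cv2.resize(a['img'][90:220,330:460],None,fx=3,fy=3);y=cv2.resize(b['img'][160:290,330:460],None,fx=3,fy=3)
cv2.imwrite('pics/c8.png',np.hstack([x,y]))
E
```

```text
[ 0.47141245 -0.28836474  0.28470628] [-0.29563685  0.67360862 -1.30071766] 0.03960681229408293
```

View pics/c8.png

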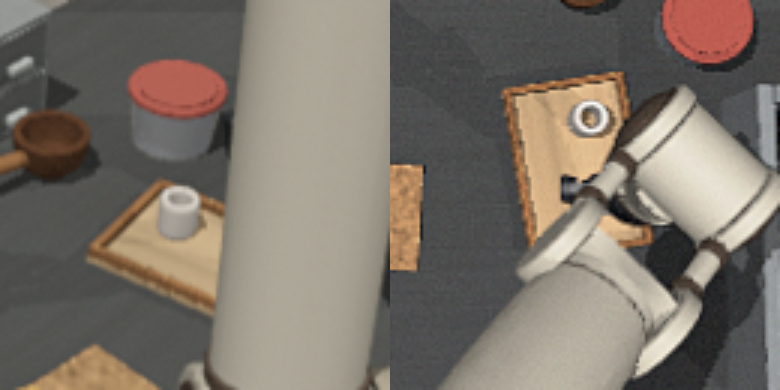

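The tool is over the free half of the tray, its finger at (575,188) in the right half, and the passed spacer is clear at (590,118). Lowering.

Request:
servo_tool:
  moves: [0,0,-0.25,0,0,0,0,0,-0.4,0,0,0,0,0,-0.35,0,0,0,0,0,-0.18,0,0,0,0,0,-0.03,0,0,0,0,0,0,0,0,0,0,0,0,0,0,0]

```text
clock: 27.25
ee_pos: [0.4717, -0.2899, 0.1957]
tcp_rot: [1.0, 0.0, 0.001, 0.001]
ft_force: [-0.3, -0.3, -0.8]
grip_width: 0.0397
finger_force: 26.7
```

Request:
servo_tool:
  moves: [0,0,-0.018,0,0,0,0,0,-0.015,0,0,0,0,0,0,0,0,0]

```text
clock: 27.62
ee_pos: [0.4712, -0.2894, 0.192]
tcp_rot: [1.0, 0.0, -0.0, -0.0]
ft_force: [0.2, 0.7, -0.6]
grip_width: 0.0399
finger_force: 26.7
```

Request:
servo_tool:
  moves: [0,0,-0.02,0,0,0,0,0,-0.018,0,0,0,0,0,0,0,0,0,0,0,0,0,0,0]

```text
clock: 28.12
ee_pos: [0.4713, -0.2894, 0.1892]
tcp_rot: [1.0, 0.0, -0.0, -0.0]
ft_force: [1.0, -0.6, 0.3]
grip_width: 0.0396
finger_force: 26.7
```

Request:
servo_tool:
  moves: [0,0,-0.012,0,0,0,0,0,0,0,0,0,0,0,0,0,0,0]

```text
clock: 28.5
ee_pos: [0.4713, -0.2895, 0.1889]
tcp_rot: [1.0, 0.0, -0.0, -0.0]
ft_force: [-2.4, 1.9, 5.6]
grip_width: 0.04
finger_force: 27.2
```

Down on the floor. Releasing, then rising and backing off to see.

Request:
servo_tool:
  moves: [0,0,0,0,0,0,0,0,0,0,0,0,0,0,0,0,0,0,0,0,0,0,0,0]
  gripper: 0.25

```text
clock: 29.0
ee_pos: [0.4712, -0.2895, 0.1882]
tcp_rot: [1.0, 0.0, -0.0, -0.0]
ft_force: [-0.1, 0.6, 0.0]
grip_width: 0.0643
finger_force: 0.0
```

Request:
servo_tool:
  moves: [0,0,0.2,0,0,0,0,0,0.4,0,0,0,0,0,0.6,0,0,0,0,0,0.6,0,0,0,0,0,0.5,0,0,0,0,0.5,0,0,0,0,0,0.7,0,0,0,0,0,0.7,0,0,0,0,0,0.7,0,0,0,0,0,0.7,0,0,0,0,0,0.5,0,0,0,0,0,0,0,0,0,0,0,0,0,0,0,0]

```text
clock: 30.62
ee_pos: [0.4713, -0.0048, 0.3616]
tcp_rot: [1.0, 0.0, 0.001, 0.0]
ft_force: [0.5, 0.7, -0.3]
grip_width: 0.0641
finger_force: 0.0
```

```bash
python3 - <<'E'
from h import *
b=snap('top','t9.png');s=get_state();print(s['ee_pos'],s['clock'])
cv2.imwrite('pics/c9.png',cv2.resize(b['img'][120:290,180:450],None,fx=2.9,fy=2.9,interpolation=cv2.INTER_CUBIC))
E
```

```text
[ 0.47134689 -0.00523992  0.36140786] 30.675
```

View pics/c9.png

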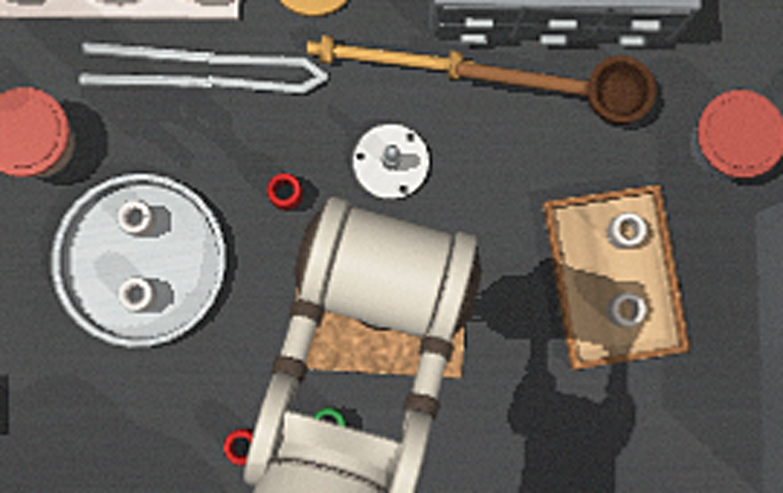

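The tested spacers stand upright in the tray, at crop (628,308), and in the pan, at (135,293). Both are well inside their rims, and nothing else has moved.

```bash
python3 -c "
from bench import *
print(sign_off())"
```

```text
the job is handed in; nothing more can be done
None
```

Both spacers were tried on the gauge and the job is handed in: the first, from the right of the mat, stopped at the shoulder and stands in the steel pan; the second went down onto the base and stands in the wooden tray; the hand-in gave no verdict.

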